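# Press a diorama base down and slide it home under the work-holder's bridge and leaf spring

### The arm

A 6-joint arm with a two-finger parallel gripper is mounted at the origin on the work surface. World frame = base frame: x ahead of the robot, y to its left, z up, the work surface at z = 0. Lengths are in m, angles in rad, forces in N, time in s.
With the tool pointing down it reaches from about 0.225 to 0.875 m from the base axis. Payload 3.4 kg.
Tool frame: the origin (TCP) lies where the fingers leave the gripper's body, on its centre line; the fingertips stand 73 mm ahead of it and the grasp point (between the pads) lies 54 mm ahead of it (manip.grip_point_offset is the distance from the TCP to the grasp point, in m); z points along the fingers, y is the line along which they close (so a half turn about z gives the same grasp; the last joint's range is limited). The gripper opens to 85 mm and grips with 20 to 120 N. Pads are 22 mm wide; open, the fingers measure 114 mm over their backs; the gripper's body (76 mm by 85 mm) begins 54 mm behind the grasp point. The pads swing forward as they close: fully open they stand 13 mm farther back than shut.
Start: joints at [1.097, 0.276, 1.505, -0, 1.361, -0.121], TCP at [0.199, 0.54, 0.304] pointing down, gripper open.
Joint ranges: [-2.89, 2.89], [-0.75, 2.08], [0.22, 2.7], [-1.18, 4.32], [0.11, 2.71], [-2.7, 2.7]. Speed limits (rad/s): [2.57, 2.57, 3.14, 3.14, 3.14, 3.14].

### API

Orientations are given as a unit quaternion [w, x, y, z].
In Python, from rig import sensors, cams, manip, spotter gives the robot as it stands.
- The arm moves only by the tool drive_tool, never from a script. Its argument "targets" is a list of rows, each a list of 4 numbers: the shift along the world's x, y, z in m, then the turn about the world's z in degrees. In form: [[dx, dy, dz, spin], ...]. A call has exactly 5 rows; each row shifts and turns the commanded pose from where the row before left it; what a row does not reach is not made up. A row lasts 1/8 s, in which the tool goes at most 62.5 mm and 10.7 degrees, less where a joint would pass 70% of its speed; a pose out of reach is approached as far as the arm can. A call is refused whole if a number of a shift passes 0.0625 or a number of a turn 10.7, either way. A call with a gripper value outside its range is refused whole. "jaw" is the finger opening in m, from 0 to 0.0854, set as the call begins (left out, the last holds). The fingers move at their own pace and stop on an object; "force" is the grip in N (left out, the last holds). Time passes only in rows, so rows that do not move let the fingers close, or fill a call up. It gives the time, the measured TCP pose, the force and the opening at its end, in the units of the state.
- sensors.get_state(): the state, without advancing time (a new reading comes with each control period).
- cams.get_image(name): name is "scene" or "side" or "wrist"; returns a dict with "color" (400x640x3 uint8, red, green, blue), "intrinsics" (3x3 intrinsics, pixels), "R" (3x3) and "t" (3): a world point X has camera coordinates R X + t. Camera axes: x right, y down, z forward; pixel columns grow to the right and rows downward; lengths in m; the calibration is good to about 2 mm. A picture is of the moment at which its call begins. There is no depth.
- manip.sign_off(): hands the job in, once; it reports no verdict.
Trained networks look in the newest picture that a camera, given by its name, has taken for a name from the list of things; names that differ only in an ending like _2 or _b are one class to them, and where a whole thing is asked for, a point or a joint stands for the part that bears it (a point fixed in the world has none). Each returns a list of dicts, best first, with "score" (0 to 1); they miss things now and then, are a little off and sometimes report something else, mostly with a low value. They report only what shows in the picture. A call takes as long as a camera call. They do not tell look-alikes from the thing itself.
- spotter.find_in(query, camera): "point" ([x, y, z] in m, in world coordinates, good to about 4 mm: the middle of the surface that is visible of it).
- spotter.landmark_of(query, camera): "point" ([x, y, z] in m, in world coordinates, good to about 4 mm: a listed point, or the origin of a listed thing).
The state is a dict: "clock": time; "qpos": joint angles; "qd": joint speeds; "effort": joint torques, N m; "position": TCP position; "ee_rot": TCP orientation; "contact_force": force on the tool from outside, world axes, zero at the start; "moment": the same for the moment, N m; "width": finger opening in m.
Only numpy, scipy, OpenCV 4.12 (cv2) and the standard library are available. Lean on these libraries where they do the work, as an engineer would, in place of code of your own. Each camera call takes 0.05 s, during which the arm holds its last target. There are 200 camera calls.

### The job

The little diorama base lies on the spring-loaded bed of the work-holder, standing too high to go under the holder's bridge. With the fingertips press it down hard on its bare deck behind the little wall, and while pressing slide it under the bridge and the leaf spring until its front edge is fully home against the end stop; then let go and move clear. Do not lift or pick up the base, and leave the paint pots, models and tools around it undisturbed.

Things in the scene. Friction and masses are not known exactly. Their poses are not given: they have to be found in the camera images.
- holder: Aluminium work-holder, fixed (place and yaw differ each run). Origin: on the table under the middle of the bridge's front face; z up; +x is the sliding direction, towards the end stop. In this frame, mm: base plate x -180..70, y +-58, 10 thick, plus a side shelf y 58..118, x -80..40; side walls inner faces y=+-38, outer +-50, tops z=36; rear stop face x=-170, top z=36.
- bridge (a point): Middle of the lower front edge of the bridge, the bar across the channel that the base must go under: at x=0, y=0, z=36 mm in the holder's frame. The bridge reaches 16 mm on in +x, its top at z=50 mm, small screws to 54 mm.
- end_stop (a point): Middle of the top edge of the end stop's face that the base's front edge must meet: x=52, y=0, z=40 mm in the holder's frame.
- bed (a joint): Spring-loaded steel bed under the base, the channel's full length and width. Value: how far it is pressed down, m; 0 = up (its top at z=30 mm), 0.012 = bottomed. 6 N preload plus 1 N per mm: about 13 N on the base gives 9 mm. The base passes under the bridge only beyond 6 mm; 8 to 11 mm is good. Springs up when released.
- leaf (a joint): Leaf spring, a steel strip 34 x 40 x 2 mm behind the bridge, sloping down and forward (+x) from a hinge line at holder x=14, z=41 mm to a tip at about x=45, z=28 mm. Value = how far it has been lifted, rad: 0 at rest; it presses down with some 2 to 5 N on a base passing under it. Sliding the pressed base takes roughly 8 to 15 N along the channel.
- diorama: Loose wooden base plate 116 (x) x 72 (y) x 12 mm, about 0.15 kg. Origin: centre of its underside; +x its front, as the holder's +x. A brick wall 8 mm thick, 64 mm long, 14 mm high stands across it at x -16..-8 mm; bare deck behind it, x -58..-16. Starts with underside at z=30 mm, front edge 12..42 mm before the bridge. Fully home: origin at x=-6 mm in the holder's frame (wall 14 mm before the bridge).
- press_spot (a point): On the top face of the base's bare deck behind the wall: in the base's frame x=-37 mm, y=0, z=12 mm (21 mm behind the wall's rear face).
- pot_a: Bystander: small paint pot, 32 mm across, 41 mm high, standing on the holder's side shelf. Origin: centre of underside.
- pot_b: Bystander: small paint pot, 32 mm across, 41 mm high, on the table at the holder's -y side. Origin: centre of underside.
- figure: Bystander: grey figure on a 28 mm round foot, 53 mm high, standing on the holder's side shelf. Origin: centre of underside.
- tank: Bystander: grey model tank, 104 x 54 x 47 mm, barrel to its +x, on the table at the holder's -y side. Origin: centre of underside.
- glue: Bystander: glue bottle, 32 mm across, 70 mm high. Origin: centre of underside.
- clippers: Bystander: red-handled clippers lying flat, about 120 mm long, 13 mm high. Origin: on the table about mid-length.
- needle_file: Bystander: slim hand tool with wooden handle, 150 mm long, lying flat. Origin: underside, about mid-length.
Things that resemble listed ones, but are neither listed nor needed, are in the scene too. Several things have the shape of the diorama; the one meant has the colours described above.

How it is judged:
On the way:
1. the fingers press the base down while its front edge is going in under the bridge (5 to 45 mm in) (x of diorama in the frame of holder between -0.053 and -0.013 m and value of joint bed above 0.004 m and contact force between the fingers and diorama above 3 N), for 0.05 s.
At the end, for the whole second after the job is handed in: The base lies flat under the bridge and the lifted leaf spring, its front edge within 4 mm of the end stop, straight in the channel, released and at rest (x of diorama in the frame of holder between -0.01 and -0.002 m and y of diorama in the frame of holder between -0.005 and 0.005 m and z of diorama in the frame of holder between 0.015 and 0.027 m and value of joint leaf above 0.03 rad and angle between the x axis of diorama and the x axis of holder, either way round below 0.08 rad and angle between diorama's own z axis and vertical below 0.08 rad and linear speed of diorama below 0.01 m/s); the robot touches nothing.
It fails at once if the base is lifted off its bed (more than 10 mm above its starting height) or tipped up (z of diorama in the frame of holder above 0.04 m or angle between diorama's own z axis and vertical above 0.25 rad).
It fails at once if a paint pot, model or tool is moved more than 20 mm or knocked over (distance of any of pot_a, pot_b, figure, tank, glue, clippers, needle_file from where it was at the start of the episode above 0.02 m or angle between any of pot_a, pot_b, figure, tank, glue's own z axis and vertical above 0.5 rad).
It also fails if it takes over 32 s, if anything falls off the work surface, if the arm or the gripper's body presses on something with over 40 N, if the wrist force passes 120 N, or if a joint passes its speed limit or range.

## Working session

There is one attempt and no reset: what is moved stays moved. The work goes in short steps, Python scripts to look and compute and a tool call to move; the robot and the scene stay as the last step left them, time stands still between calls to the robot, and variables do not carry over. Pictures are saved under pics/ and viewed, on a budget of 10 in all, crops included, one or two more only if the job needs it, and the job is handed in when it is done.

Besides the shell and the picture viewer there is one more tool, called as a command line: name --pt "numbers of a row" for each row, then --argument value for the rest. drive_tool: Moves the arm, as the interface text tells. Its arguments: {"type":"object","properties":{"targets":{"type":"array","items":{"type":"array","items":{"type":"number"}}},"jaw":{"type":"number"},"force":{"type":"number"}},"required":["targets"]}

```bash
mkdir -p pics
python3 - <<'E'
from rig import sensors, cams, manip, spotter
import cv2
for c in ("scene","side"):
    im=cams.get_image(c); cv2.imwrite(f"pics/{c}0.png",im["color"][:,:,::-1])
    for q in ("holder","bridge","end_stop","diorama","press_spot","pot_a","figure","tank","glue"):
        print(c,q,[( [round(float(v),3) for v in d["point"]],round(d["score"],2)) for d in spotter.landmark_of(q,c)][:4])
print(sensors.get_state())
E
```

```text
scene holder [([0.555, 0.129, 0.001], 0.71), ([0.55, 0.179, 0.04], 0.54), ([0.694, 0.169, 0.003], 0.22)]
scene bridge [([0.558, 0.126, 0.037], 0.61), ([0.689, 0.027, -0.002], 0.28)]
scene end_stop [([0.548, 0.179, 0.035], 0.86), ([0.585, 0.022, 0.037], 0.2)]
scene diorama [([0.413, 0.384, 0.004], 0.8), ([0.573, 0.057, 0.028], 0.75), ([0.309, -0.211, -0.001], 0.68), ([0.279, 0.245, 0.002], 0.56)]
scene press_spot [([0.447, 0.394, 0.013], 0.83), ([0.583, 0.024, 0.04], 0.82), ([0.319, -0.243, 0.013], 0.74), ([0.305, 0.22, 0.011], 0.57)]
scene pot_a [([0.461, 0.122, 0.013], 0.71), ([0.687, 0.028, 0.001], 0.6)]
scene figure [([0.474, 0.077, 0.005], 0.44)]
scene tank [([0.697, 0.168, 0.002], 0.91)]
scene glue [([0.439, -0.29, 0.002], 0.78), ([0.695, 0.168, -0.001], 0.42)]
side holder [([0.558, 0.131, -0.002], 0.78)]
side bridge [([0.555, 0.13, -0.005], 0.21)]
side end_stop [([0.55, 0.176, 0.043], 0.64)]
side diorama [([0.275, 0.245, 0.002], 0.74), ([0.404, 0.38, -0.0], 0.67), ([0.573, 0.055, 0.028], 0.65), ([0.306, -0.207, -0.006], 0.6)]
side press_spot [([0.305, 0.223, 0.014], 0.96), ([0.
[... 252 characters left out ...]
glue [([0.446, -0.289, -0.002], 0.54)]
{'clock': 1.0, 'qpos': array([ 1.09702718e+00,  2.75883988e-01,  1.50489987e+00, -5.20766064e-05,
        1.36068458e+00, -1.20994360e-01]), 'qd': array([ 0.00142764, -0.00020875, -0.00073257, -0.00019297,  0.00110952,
        0.00018376]), 'effort': array([ 3.88507597e-04, -4.16667545e+01, -2.46101922e+01, -5.09764519e-06,
        2.33787678e-04,  1.35244997e-05]), 'position': array([0.19869236, 0.53960771, 0.3039372 ]), 'ee_rot': array([4.25473646e-05, 1.75468826e-01, 9.84484986e-01, 5.19211826e-05]), 'contact_force': array([-0.03413731, -0.16916772, -0.07744239]), 'moment': array([-0.05604936, -0.06032127, -0.0181953 ]), 'width': 0.08529430645184954}
```

View pics/scene0.png

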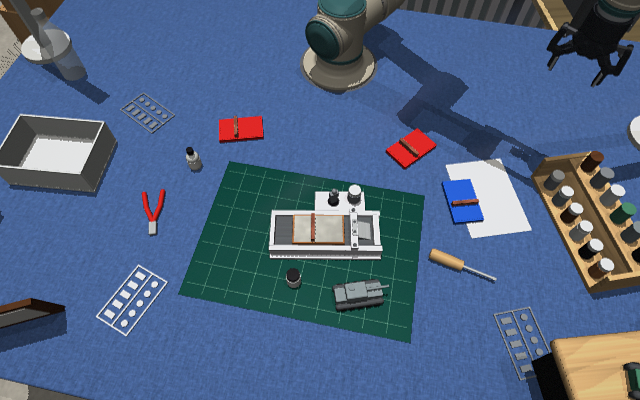

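Run:
```python
import numpy as np
from scipy.spatial.transform import Rotation as R
q=[0,1.75468826e-01,9.84484986e-01,0]
print(R.from_quat([q[1],q[2],q[3],q[0]]).as_matrix().round(3))
```

```text
[[-0.938  0.345  0.   ]
 [ 0.345  0.938  0.   ]
 [ 0.     0.    -1.   ]]
```

The picture shows the wooden base in the holder at about (318,229), the bridge at (355,230), the pot and figure on the shelf around (345,195), and pot and tank on the near side. The networks' positions agree with this. The slide direction is about 101.7° in the world frame.

drive_tool --pt "0.0255 -0.0344 0 -3.87" --pt "0.0255 -0.0344 0 -3.87" --pt "0.0255 -0.0344 0 -3.87" --pt "0.0255 -0.0344 0 -3.87" --pt "0.0255 -0.0344 0 -3.87" --jaw 0 --force 30

```text
clock: 1.62
position: [0.3269, 0.3665, 0.3041]
ee_rot: [0.0, 0.339, 0.941, 0.0]
contact_force: [0.8, -0.8, -0.2]
width: -0.0
```

drive_tool --pt "0.0255 -0.0344 0 -3.87" --pt "0.0255 -0.0344 0 -3.87" --pt "0.0255 -0.0344 0 -3.87" --pt "0.0255 -0.0344 0 -3.87" --pt "0.0255 -0.0344 0 -3.87"

```text
clock: 2.25
position: [0.4544, 0.1944, 0.3041]
ee_rot: [0.0, 0.493, 0.87, 0.0]
contact_force: [0.8, 0.9, 0.2]
width: 0.0003
```

drive_tool --pt "0.0255 -0.0344 0 -3.87" --pt "0.0255 -0.0344 0 -3.87" --pt "0.0255 -0.0344 -0.03 -3.87" --pt "0.0255 -0.0344 -0.03 -3.87" --pt "0.0255 -0.0344 -0.03 -3.87"

```text
clock: 2.88
position: [0.5821, 0.0224, 0.2133]
ee_rot: [0.0, 0.632, 0.775, 0.0]
contact_force: [0.9, -0.0, 0.1]
width: -0.0001
```

```bash
cat > look.py <<'E'
from rig import sensors, cams, manip, spotter
import cv2,sys
def look(tag,cs=("scene","side","wrist"),qs=("bridge","end_stop","diorama","press_spot")):
    for c in cs:
        im=cams.get_image(c); cv2.imwrite(f"pics/{c}_{tag}.png",im["color"][:,:,::-1])
        for q in qs:
            print(c,q,[([round(float(v),3) for v in d["point"]],round(d["score"],2)) for d in spotter.landmark_of(q,c) if d["point"][0]>.5][:2])
    s=sensors.get_state(); print(s["clock"],s["position"].round(4),s["ee_rot"].round(4),s["contact_force"].round(2))
E
python3 -c "from look import *; look('1')"
```

```text
scene bridge [([0.558, 0.126, 0.032], 0.71)]
scene end_stop [([0.547, 0.177, 0.038], 0.91)]
scene diorama [([0.575, 0.055, 0.028], 0.66)]
scene press_spot [([0.583, 0.025, 0.04], 0.57)]
side bridge [([0.559, 0.127, 0.04], 0.6)]
side end_stop [([0.549, 0.176, 0.044], 0.61), ([0.693, 0.167, 0.002], 0.21)]
side diorama [([0.571, 0.059, 0.03], 0.97), ([0.555, 0.128, -0.002], 0.63)]
side press_spot [([0.578, 0.02, 0.042], 0.75)]
wrist bridge [([0.559, 0.127, 0.033], 0.81)]
wrist end_stop []
wrist diorama [([0.569, 0.058, 0.028], 0.69)]
wrist press_spot []
3.625 [0.5811 0.0239 0.2143] [2.000e-04 6.309e-01 7.759e-01 2.000e-04] [-0.44 -0.41  0.3 ]
```

View pics/wrist_1.png

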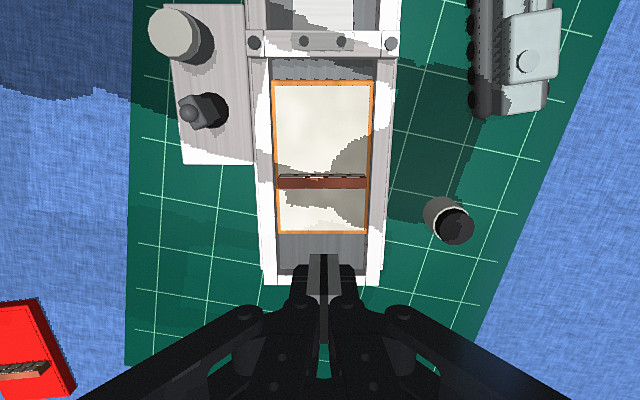

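The wrist view shows the base with its top corners at about (273,84), (373,84), (368,233) and (279,233), and the wall at row 182. The tool is nearly aligned. I'll back-project the corners.

Run:
```python
from rig import cams,sensors
import numpy as np
im=cams.get_image("wrist");K,R,t=im["intrinsics"],im["R"],np.array(im["t"])
C=-R.T@t
def bp(u,v,z=.042):
    d=R.T@np.linalg.inv(K)@[u,v,1]; return C+d*(z-C[2])/d[2]
p=[bp(*x) for x in [(272,83),(373,83),(368,233),(279,233)]]
f=(p[0]+p[1])/2;r=(p[2]+p[3])/2;d=f-r
print(np.round(p,4),"len",np.linalg.norm(d),"wid",np.linalg.norm(p[0]-p[1]),"yaw",np.degrees(np.arctan2(d[1],d[0])))
u=d/np.linalg.norm(d);c=(f+r)/2;print("c",c,"press",c-.037*u)
for e in [((272,83),(279,233)),((373,83),(368,233))]:
    a=bp(*e[0])-bp(*e[1]);print(np.degrees(np.arctan2(a[1],a[0])))
b=bp(323,57,.036);print("bridge",b)
```

```text
[[ 0.5278  0.1042  0.042 ]
 [ 0.5961  0.1184  0.042 ]
 [ 0.6201  0.0089  0.042 ]
 [ 0.5507 -0.0055  0.042 ]] len 0.11205794876615324 wid 0.0696851743996884 yaw 102.0958001731341
c [0.57369309 0.05652079 0.042     ] press [0.58144632 0.02034225 0.042     ]
101.7893622006147
102.40220326260422
bridge [0.55881467 0.12809827 0.036     ]
```

drive_tool --pt "0 -0.002 -0.03 0" --pt "0 0 -0.03 0" --pt "0 0 -0.02 0" --pt "0 0 -0.013 0" --pt "0 0 0 0"

```text
clock: 4.3
position: [0.5808, 0.0216, 0.1201]
ee_rot: [-0.001, 0.631, 0.776, -0.0]
contact_force: [0.7, -0.4, -0.5]
width: -0.0001
```

drive_tool --pt "0 0 -0.003 0" --pt "0 0 -0.003 0" --pt "0 0 -0.003 0" --pt "0 0 0 0" --pt "0 0 0 0"

```text
clock: 4.92
position: [0.5817, 0.0216, 0.1129]
ee_rot: [0.001, 0.631, 0.776, 0.0]
contact_force: [-0.5, 0.5, 5.1]
width: 0.0
```

drive_tool --pt "0 0 -0.003 0" --pt "0 0 -0.003 0" --pt "0 0 -0.002 0" --pt "0 0 0 0" --pt "0 0 0 0"

```text
clock: 5.55
position: [0.5817, 0.0216, 0.106]
ee_rot: [0.001, 0.631, 0.776, 0.001]
contact_force: [-3.1, 0.0, 12.4]
width: -0.0002
```

drive_tool --pt "0 0 -0.0015 0" --pt "-0.0004 0.002 0 0" --pt "-0.0008 0.0039 0 0" --pt "-0.0008 0.0039 0 0" --pt "-0.0008 0.0039 0 0"

```text
clock: 6.18
position: [0.5812, 0.0324, 0.1054]
ee_rot: [0.005, 0.63, 0.776, 0.0]
contact_force: [1.0, -9.5, 11.9]
width: 0.0002
```

```bash
python3 -c "from look import *; look('2',('wrist','side'),('diorama','bridge'))"
```

```text
wrist diorama [([0.569, 0.066, 0.023], 0.76)]
wrist bridge [([0.559, 0.129, 0.031], 0.86)]
side diorama [([0.575, 0.066, 0.018], 0.65)]
side bridge [([0.559, 0.128, 0.04], 0.55)]
6.475 [0.5812 0.0328 0.1054] [4.600e-03 6.304e-01 7.763e-01 5.000e-04] [ 0.62 -7.9  12.32]
```

View pics/wrist_2.png

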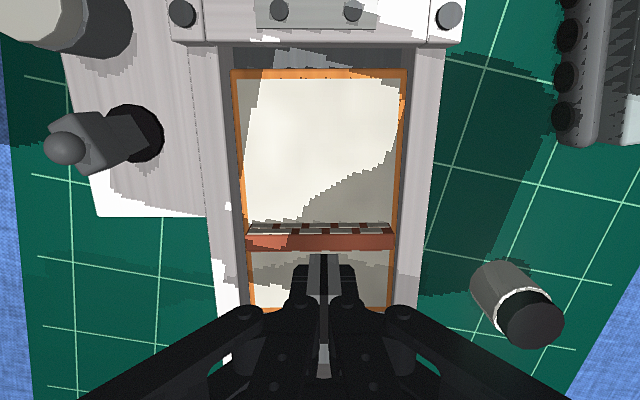

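The wrist view shows that the base has moved with the fingers by about 10 mm and sunk to z≈0.02. Its front edge (row 70) is still short of the bridge (row 45), and the fingertips (row 265) stay behind the wall.

drive_tool --pt "-0.0008 0.0039 0 0" --pt "-0.0008 0.0039 0 0" --pt "-0.0008 0.0039 0 0" --pt "-0.0008 0.0039 0 0" --pt "-0.0008 0.0039 0 0"

```text
clock: 7.1
position: [0.5778, 0.0519, 0.1055]
ee_rot: [0.005, 0.63, 0.776, 0.001]
contact_force: [1.2, -9.3, 12.1]
width: 0.0
```

drive_tool --pt "-0.0008 0.0039 -0.0005 0" --pt "-0.0008 0.0039 0 0" --pt "-0.0008 0.0039 0 0" --pt "-0.0008 0.0039 0 0" --pt "-0.0008 0.0039 0 0"

```text
clock: 7.72
position: [0.5738, 0.0715, 0.1051]
ee_rot: [0.005, 0.63, 0.776, 0.001]
contact_force: [0.3, -9.3, 13.3]
width: -0.0005
```

```bash
python3 -c "from look import *; look('3',('wrist','side','scene'),('diorama','bridge'))"
```

```text
wrist diorama [([0.556, 0.128, -0.001], 0.29)]
wrist bridge [([0.559, 0.13, 0.032], 0.87)]
side diorama [([0.565, 0.096, 0.019], 0.88), ([0.687, 0.028, -0.0], 0.61)]
side bridge [([0.559, 0.13, 0.04], 0.65)]
scene diorama [([0.567, 0.096, 0.019], 0.68)]
scene bridge [([0.56, 0.128, 0.001], 0.69), ([0.559, 0.127, 0.038], 0.62)]
8.175 [0.5737 0.0719 0.1051] [0.0049 0.6304 0.7763 0.001 ] [ 0.25 -7.79 13.94]
```

View pics/wrist_3.png

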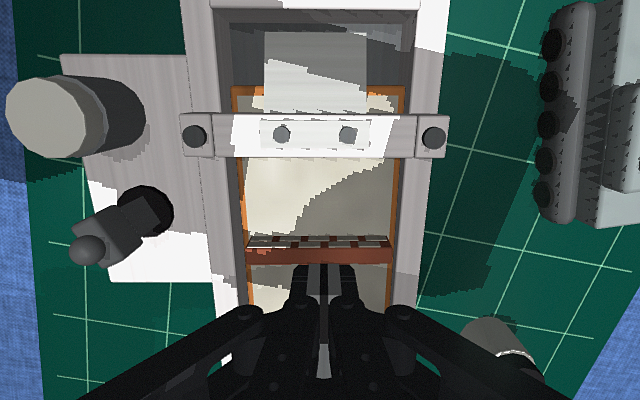

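The base's front edge (row 88) is now past the bridge (rows 113–158) and reaching the leaf. The wall is slightly nearer the fingers, so there has been some slip. I'll press a little harder and continue.

drive_tool --pt "0 0 -0.0015 0" --pt "-0.0008 0.0039 0 0" --pt "-0.0008 0.0039 0 0" --pt "-0.0008 0.0039 0 0" --pt "-0.0008 0.0039 0 0"

```text
clock: 8.8
position: [0.5709, 0.0863, 0.1036]
ee_rot: [0.006, 0.63, 0.777, 0.0]
contact_force: [2.2, -12.5, 12.6]
width: -0.0002
```

```bash
python3 -c "from look import *; look('4',('wrist','side','scene'),('diorama',))"
```

```text
wrist diorama [([0.562, 0.114, 0.019], 0.87)]
side diorama [([0.564, 0.11, 0.02], 0.81), ([0.549, 0.177, 0.044], 0.74)]
scene diorama [([0.564, 0.109, 0.017], 0.65)]
9.1 [0.5708 0.0867 0.1035] [5.600e-03 6.301e-01 7.765e-01 5.000e-04] [  1.81 -11.55  12.36]
```

View pics/wrist_4.png

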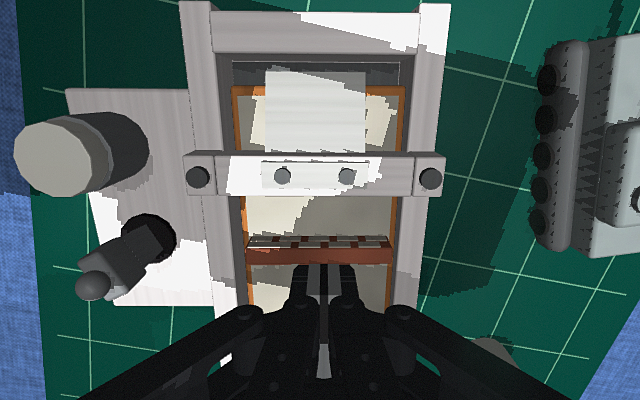

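The base kept pace this time and its front is under the leaf. The gap to the end stop (rows 62–86) is about 12 mm.

drive_tool --pt "-0.0008 0.0039 -0.0003 0" --pt "-0.0008 0.0039 0 0" --pt "-0.0006 0.003 0 0" --pt "-0.0004 0.002 0 0" --pt "0 0 0 0"

```text
clock: 9.72
position: [0.5687, 0.0968, 0.1032]
ee_rot: [0.008, 0.629, 0.777, -0.001]
contact_force: [3.6, -21.0, 12.2]
width: -0.0
```

```bash
python3 -c "from look import *; look('5',('wrist','side','scene'),('diorama','end_stop','bridge'))"
```

```text
wrist diorama [([0.558, 0.126, 0.02], 0.82), ([0.556, 0.127, -0.001], 0.67)]
wrist end_stop [([0.548, 0.178, 0.042], 0.8), ([0.555, 0.129, -0.001], 0.18)]
wrist bridge [([0.559, 0.128, 0.033], 0.56)]
side diorama [([0.561, 0.122, 0.018], 0.51)]
side end_stop [([0.551, 0.175, 0.043], 0.82)]
side bridge [([0.559, 0.129, 0.037], 0.59)]
scene diorama [([0.561, 0.121, 0.016], 0.88)]
scene end_stop [([0.548, 0.178, 0.036], 0.7)]
scene bridge [([0.556, 0.127, 0.037], 0.63)]
10.325 [0.5687 0.0968 0.1032] [ 0.0074  0.6293  0.7771 -0.0012] [  2.77 -20.46  12.43]
```

View pics/wrist_5.png

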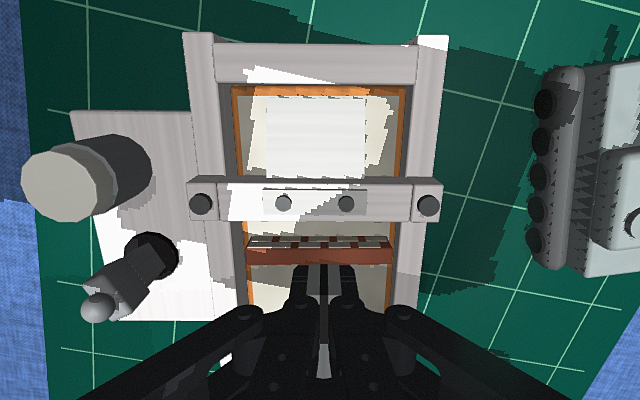

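The base's front edge (row 86) now meets the end-stop face with no dark gap. The estimated y of 0.122 matches home, and the force has risen to 21 N. I'll ease off and lift.

drive_tool --pt "0.0004 -0.002 0 0" --pt "0 0 0.005 0" --pt "0 0 0.005 0" --pt "0 0 0.005 0" --pt "0 0 0.01 0"

```text
clock: 10.95
position: [0.5651, 0.0984, 0.1243]
ee_rot: [0.001, 0.631, 0.776, -0.002]
contact_force: [-0.6, 0.5, -0.9]
width: -0.0
```

drive_tool --pt "0 0 0.02 0" --pt "0.004 -0.02 0.03 0" --pt "0.004 -0.02 0.03 0" --pt "0 0 0.02 0" --pt "0 0 0 0"

```text
clock: 11.58
position: [0.5738, 0.0605, 0.2267]
ee_rot: [0.002, 0.631, 0.776, 0.001]
contact_force: [0.1, -0.3, -0.4]
width: -0.0001
```

```bash
python3 -c "from look import *; look('6',('wrist','side','scene'),('diorama','end_stop','bridge','pot_a','figure','tank'))"
```

```text
wrist diorama [([0.558, 0.118, 0.022], 0.79)]
wrist end_stop [([0.545, 0.179, 0.037], 0.59)]
wrist bridge [([0.558, 0.129, 0.032], 0.98)]
wrist pot_a [([0.689, 0.026, 0.001], 0.87)]
wrist figure []
wrist tank [([0.556, 0.121, 0.025], 0.75), ([0.694, 0.174, 0.002], 0.62)]
side diorama [([0.561, 0.121, 0.023], 0.87), ([0.55, 0.176, 0.044], 0.47)]
side end_stop [([0.549, 0.177, 0.045], 0.93)]
side bridge [([0.558, 0.129, 0.04], 0.9)]
side pot_a [([0.689, 0.029, -0.0], 0.54)]
side figure []
side tank [([0.696, 0.171, 0.002], 0.57)]
scene diorama []
scene end_stop [([0.547, 0.177, 0.037], 0.8), ([0.695, 0.168, 0.001], 0.69)]
scene bridge [([0.556, 0.126, 0.036], 0.65)]
scene pot_a [([0.689, 0.025, 0.001], 0.68)]
scene figure []
scene tank [([0.697, 0.168, 0.003], 0.81), ([0.568, 0.088, 0.031], 0.21)]
12.625 [0.573  0.0607 0.2252] [1.000e-04 6.311e-01 7.757e-01 1.000e-04] [ 0.24 -0.34 -0.31]
```

View pics/wrist_6.png

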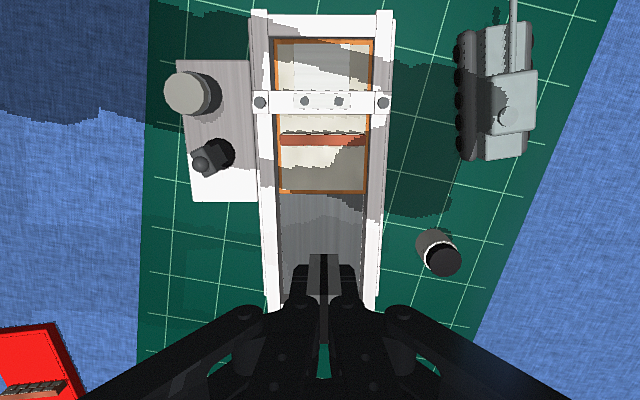

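The released base shows its front edge at the stop (row 39), its wall at row 140, its rear edge at row 192, and the bystanders standing. I'll check the numbers once more before handing in.

Run:
```python
from rig import cams
import numpy as np
im=cams.get_image("wrist");K,R,t=im["intrinsics"],im["R"],np.array(im["t"])
C=-R.T@t
def bp(u,v,z):
    d=R.T@np.linalg.inv(K)@[u,v,1]; return C+d*(z-C[2])/d[2]
a=np.radians(102);u=np.array([np.cos(a),np.sin(a)]);b=np.array([.5582,.1275])
for n,p,z,off in [("rear",(322,192.5),.036,58),("wall rear foot",(322,145.5),.036,16),("front",(323,39),.036,-58)]:
    q=bp(*p,z)[:2]-b; print(n,"origin x mm",q@u*1e3+off,"y",q@[-u[1],u[0]]*1e3)
print("stop top x",(bp(323,37,.040)[:2]-b)@u*1e3)
e=[bp(278,192.5,.036)-bp(366,192.5,.036)]; print("edge yaw",np.degrees(np.arctan2(-e[0][0],e[0][1])))
```

```text
rear origin x mm -4.308217678679718 y 0.9709563828600815
wall rear foot origin x mm -8.123562761450327 y 0.7238465463679442
front origin x mm -6.990647117370564 y -0.4726772375491216
stop top x 51.66481506535068
edge yaw 101.71229397799142
```

Mean ≈ -6.5 mm, within tolerance, so I'm handing in.

```bash
python3 -c "
from rig import manip; print(manip.sign_off())"
```

```text
the job is handed in; nothing more can be done
None
```

The base is fully home against the end stop, as far as my measurements show, and I've handed the job in; no verdict is reported.

**What I did:** With the fingers closed, I pressed on the deck behind the wall at about 12–14 N, which took the bed down about 9–11 mm. I slid the base about 67 mm under the bridge and leaf spring until the force rose to about 21 N at the stop. Then I eased off, lifted straight up and moved clear. The fingers slipped a few millimetres partway along, so I pressed slightly harder for the rest. It took about 13 s by the robot's clock.

**Last checks:**
- **Position:** The base's origin measured x ≈ -6.5 mm in the holder's frame. Three edge measurements gave -4.3, -7.0 and -8.1 mm, all inside the allowed -10 to -2 mm. Sideways it was within 1 mm.
- **Straightness and height:** It sits straight to within about 0.5°. The networks put its underside at z ≈ 22–23 mm. I did not measure the leaf's lift directly.
- **Contact:** Force on the tool was about zero, with the arm clear of everything.
- **Bystanders:** In the last wrist picture, the pots, figure and tank are standing where they were. I did not recheck the glue, clippers or file, but the arm went nowhere near them.
- **Networks that failed or disagreed:** In the last look, none of the cameras found the figure and the scene camera missed the base. The pictures and the other two cameras cover both.

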